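# Put the resin tin in the crib and latch its gate

### The arm

A 6-joint arm with a two-finger parallel gripper is mounted at the origin on the work surface. World frame = base frame: x ahead of the robot, y to its left, z up, the work surface at z = 0. Lengths are in m, angles in rad, forces in N, time in s.
With the tool pointing down it reaches from about 0.325 to 0.9 m from the base axis. Payload 3.5 kg.
Tool frame: the origin (TCP) lies at the very end of the fingers, on their centre line; the grasp point (between the pads) lies env.tcp_to_grasp behind it (env.tcp_to_grasp is the distance from the TCP to the grasp point, in m); z points along the fingers, y is the line along which they close (so a half turn about z gives the same grasp; the last joint's range is limited). The gripper opens to 85 mm and grips with 20 to 120 N. Pads are 22 mm wide; open, the fingers measure 114 mm over their backs; the gripper's body (76 mm by 85 mm) begins 54 mm behind the grasp point. The pads swing forward as they close: fully open they stand 13 mm farther back than shut.
Start: joints at [-1.402, 0.276, -0.026, 1.268, 0, 1.467], TCP at [0.168, -0.602, 0.195] pointing down, gripper open.
Joint ranges: [-3.12, 3.12], [-0.85, 1.88], [-1.08, 1.24], [-1.95, 2.15], [-1.57, 1.53], [-3.14, 3.14]. Speed limits (rad/s): [2.57, 2.57, 3.14, 3.14, 3.14, 3.14].

### API

Orientations are given as [roll, pitch, yaw] about the fixed x, y, z axes, in that order (R = Rz(yaw) Ry(pitch) Rx(roll)).
In Python, from rig import sensors, vision, env gives the robot as it stands. The module is installed in compiled form; this text tells all that it offers.
- The arm moves only by the tool apply_moves, never from a script. Its argument "plan" is a list of rows, each a list of 7 numbers: the shift along the tool's x, y, z in cm, then the turn, a rotation vector about the tool's x, y, z in degrees, then the gripper command: -1 is shut, 1 is fully open, values between are in proportion. A call has 1 to 12 rows; each row is the pose to reach, as a shift and turn from the pose commanded when the call began, along the tool's axes at that moment; what a row does not reach only later rows make up. A row lasts 1/10 s, in which the tool goes at most 50 mm and 8.59 degrees, less where a joint would pass 70% of its speed; a pose out of reach is approached as far as the arm can. A call with a gripper value outside its range is refused whole. The fingers move at their own pace and stop on an object; "newtons" is the grip in N (left out, the last holds). Time passes only in rows, so rows that repeat a pose let the fingers close. It gives the time, the measured TCP pose, the force, the opening and the grip force at its end, in the units of the state.
- sensors.state(): the state, without advancing time (a new reading comes with each control period).
- vision.capture(name): name is "side" or "top"; returns (picture, depth): 400x640x3 uint8, red, green, blue; 400x640 float32, m along the optical axis (not along the pixel's ray), 0 where there is no reading.
- vision.camera_info(name): a dict with "mtx" (3x3 intrinsics, pixels), "camera_from_world" (4x4, takes a point from world to camera coordinates). Camera axes: x right, y down, z forward; pixel columns grow to the right and rows downward; lengths in m; the calibration is good to about 2 mm. A picture is of the moment at which its call begins. camera_info takes no time and is no camera call.
- env.finish_job(): hands the job in; it is judged then, once.
The state is a dict: "clock": time; "q": joint angles; "qvel": joint speeds; "joint_efforts": joint torques, N m; "position": TCP position; "orientation": TCP orientation; "ft_force": force on the tool from outside, world axes, zero at the start; "moment": the same for the moment, N m; "opening": opening from 0.0 (shut) to 1.0 (fully open); "grip_force": force on a finger pad.
Only numpy, scipy, OpenCV 4.12 (cv2) and the standard library are available. Lean on these libraries where they do the work, as an engineer would, in place of code of your own. Each camera call takes 0.05 s, during which the arm holds its last target. There are 200 camera calls.

### The job

Put the orange tin away: it should stand upright in the blue crib, clear of the gate. Then swing the gate shut, lifting the yellow latch bar over the striker as the gate comes home (pressing its thumb plate down raises it), and let the bar drop fully into its catch. Knock nothing over, and leave the things outside the crib where they are.

Things in the scene. Friction and masses are not known exactly. Their poses are not given: they have to be found in the camera images.
- crib: Blue pen of 20 mm square posts 165 mm high with mesh sides and back, open at the top, bolted to the bench; inside 220 wide, 250 deep. Origin: on the bench in the middle of the gateway; +x points into the crib, -x out of the gateway, +y to the hinge post (y = +122), -y to the latch post (y = -117; inner face -107, outer face x = -10), z up. Clear gateway about 200 wide.
- gate_hinge (a point): Point on the gate's vertical hinge line (crib frame x = 0, y = +105 mm), 85 mm above the bench. At gate angle a the gate runs from here along (-sin a, -cos a) in the crib's x, y; its outer face looks along (-cos a, +sin a). Gate: blue frame of 16 mm square tube, 200 mm long, from 20 to 150 mm above the bench, faces 8 mm either side of its mid-plane.
- gate (a joint): Gate angle, rad: 0 = shut against its stop in the gateway plane (crib x = 0), growing as its free end swings out towards crib -x; 1.57 = square to the gateway, at most 1.9. It only swings outwards, stays where it is left (friction 0.02 N m) and is pushed shut on its outer face. With the latch bar down it stops about 0.1 rad short, against the striker.
- latch (a joint): Yellow latch bar's angle, rad: 0 = level (it falls there by its weight), growing as the nose rises, at most 0.36. It rocks on a bolt 145 mm from the hinge line, 122 mm above the bench, 20 mm out from the gate's mid-plane on its outer face. Pressing the thumb plate on its tail lifts the nose; about 1 N is enough; 0.14 rad (plate about 8 mm down) clears the striker.
- thumb_plate (a point): Centre of the top of the yellow thumb plate, 36 mm along the gate by 48 mm out from it, 4 mm thick, 133 mm above the bench when the bar is level, 55 mm from the bolt on the hinge side. In the gate: 90 mm from the hinge line, 38 mm out from the mid-plane (plate spans 14 to 62). Nothing stands above it; the gate's top rail beside it is 17 mm higher.
- latch_nose (a point): Centre of the end face of the bar's nose, 246 mm from the hinge line (past the gate's end, over the latch post), 20 mm out from the gate's mid-plane. The nose is 8 mm thick and 18 mm high: 113 to 131 mm above the bench when level.
- striker_top (a point): Middle of the top edge of the steel striker lip on the latch post, 123 mm above the bench, crib x = -34, y = -120 mm. The lip is upright and square (no ramp), 6 mm thick, 22 wide, and stands 10 mm above the underside of the level bar. The catch is the slot between lip (inner face x = -31) and post (x = -10); the bar lies in it at x = -24 to -16 when the gate is shut.
- tin: Closed resin tin with an orange band, 96 mm in diameter, 88 mm tall, about 0.6 kg, standing on the bench outside the gateway. Origin: centre of its underside; z up. Too wide for most grippers: slide it along, pushing low down.
- grey_tin: Tin with a grey band, 80 mm in diameter, 85 mm tall, standing at the back of the crib (may be nudged, not knocked over). Origin: centre of its underside.
- hardener: White bottle with a red cap, 60 mm in diameter, 140 mm tall, standing at the back of the crib (may be nudged, not knocked over). Origin: centre of its underside.
- mix_cup: Paper mixing cup, 72 mm across the rim, 85 mm tall, on the bench beside the crib, on its hinge-post side. Origin: centre of its underside.
- sanding_block: Black sanding block, 125 x 66 x 40 mm, on the bench. Origin: centre of its underside.
- roller: Laminating roller with a red handle, about 200 mm long, lying on the bench. Origin: under the foot of its handle.
- brush: Brush, 200 mm long, lying on the bench. Origin: underside, near its middle.
- disc_stack: Stack of orange sanding discs, 125 mm in diameter, 25 mm high. Origin: centre of its underside.

How it is judged:
On the way, in this order (a step that is already met when the one before it is completed fails the run):
1. the orange tin stands inside the crib, with the gate still open (x of tin in the frame of crib between 0.05 and 0.22 m and y of tin in the frame of crib between -0.075 and 0.08 m and angle between tin's own z axis and vertical below 0.1 rad and value of joint gate above 0.2 rad), for 0.2 s.
2. the latch bar is lifted over the striker as the gate comes home (value of joint gate below 0.085 rad and value of joint latch above 0.1 rad), for 0.05 s.
At the end, for the whole second after the job is handed in: The gate is shut (within 0.05 rad), the latch bar has dropped level into its catch behind the striker (within 0.04 rad), and the orange tin stands upright and still on the bench inside the crib, wholly behind the gate (value of joint gate below 0.05 rad and value of joint latch below 0.04 rad and x of tin in the frame of crib between 0.05 and 0.22 m and y of tin in the frame of crib between -0.075 and 0.08 m and angle between tin's own z axis and vertical below 0.1 rad and height (world z) of tin below 0.01 m and linear speed of tin below 0.02 m/s and velocity of joint gate between -0.05 and 0.05 rad/s); the robot touches nothing.
It fails at once if the orange tin is tipped by more than 0.4 rad (angle between tin's own z axis and vertical above 0.4 rad).
It fails at once if a tin, bottle or cup is knocked over (tipped by more than 0.4 rad) (angle between any of grey_tin, hardener, mix_cup's own z axis and vertical above 0.4 rad).
It fails at once if the cup, sanding block, roller, brush or disc stack is moved by more than 40 mm (distance of any of mix_cup, sanding_block, roller, brush, disc_stack from where it was at the start of the episode above 0.04 m).
It also fails if it takes over 61 s, if anything falls off the work surface, if the arm or the gripper's body presses on something with over 40 N, if the wrist force passes 120 N, or if a joint passes its speed limit or range.

## Working session

There is one attempt and no reset: what is moved stays moved. The work goes in short steps, Python scripts to look and compute and a tool call to move; the robot and the scene stay as the last step left them, time stands still between calls to the robot, and variables do not carry over. Pictures are saved under pics/ and viewed, at most 10 in all, crops included, and the job is handed in when it is done.

Besides the shell and the picture viewer there is one more tool, called after "Call:" as name([rows], argument=value, ...), one row to a line, values as JSON. apply_moves: Moves the arm, as the interface text tells. Its arguments: {"type":"object","properties":{"plan":{"type":"array","items":{"type":"array","items":{"type":"number"}}},"newtons":{"type":"number"}},"required":["plan"]}

```bash
mkdir -p pics; ls; cat > h.py <<'E'
import numpy as np, cv2
from rig import sensors, vision, env
def snap(n,tag):
    p,d=vision.capture(n); cv2.imwrite(f'pics/{tag}.png',p[:,:,::-1]); np.save(f'pics/{tag}.npy',d); return p,d
def world(n,d,u,v,r=1):
    i=vision.camera_info(n); K=i['mtx']; T=np.linalg.inv(i['camera_from_world'])
    w=d[v-r:v+r+1,u-r:u+r+1]; w=w[w>0]; z=np.median(w)
    c=np.array([(u-K[0,2])/K[0,0]*z,(v-K[1,2])/K[1,1]*z,z,1]); return (T@c)[:3]
def onplane(n,u,v,h):
    i=vision.camera_info(n); K=i['mtx']; T=np.linalg.inv(i['camera_from_world'])
    r=T[:3,:3]@np.array([(u-K[0,2])/K[0,0],(v-K[1,2])/K[1,1],1]); o=T[:3,3]; return o+r*(h-o[2])/r[2]
def pix(n,P):
    i=vision.camera_info(n); c=i['camera_from_world']@np.append(P,1); p=i['mtx']@c[:3]; return p[:2]/p[2]
E
python3 - <<'E'
from h import *
snap('top','top0'); snap('side','side0')
for n in('top','side'):
    i=vision.camera_info(n); print(i['mtx'].round(1), np.linalg.inv(i['camera_from_world']).round(3))
s=sensors.state(); print({k:np.round(v,3) for k,v in s.items()}, env.tcp_to_grasp)
E
```

```text
pics
[[418.4   0.  331.6]
 [  0.  418.4 205. ]
 [  0.    0.    1. ]] [[-0.016 -0.995  0.099  0.427]
 [-1.     0.018  0.02  -0.089]
 [-0.021 -0.099 -0.995  1.326]
 [ 0.     0.     0.     1.   ]]
[[451.6   0.  322.3]
 [  0.  451.6 202. ]
 [  0.    0.    1. ]] [[ 0.996 -0.059  0.066  0.466]
 [-0.087 -0.794  0.602 -0.752]
 [ 0.017 -0.605 -0.796  0.972]
 [ 0.     0.     0.     1.   ]]
{'clock': np.float64(0.1), 'q': array([-1.402,  0.277, -0.028,  1.268, -0.   ,  1.467]), 'qvel': array([ 0.001, -0.004,  0.004,  0.   , -0.   , -0.002]), 'joint_efforts': array([-0.0000e+00, -4.4671e+01,  2.9613e+01,  8.0000e-03, -0.0000e+00,
       -0.0000e+00]), 'position': array([ 0.168, -0.601,  0.194]), 'orientation': array([-3.14 , -0.   ,  0.272]), 'ft_force': array([-0.149, -0.221, -0.872]), 'moment': array([ 0.   ,  0.063, -0.04 ]), 'grip_force': np.float64(0.0), 'opening': np.float64(0.999)} 0.0187
```

View pics/top0.png

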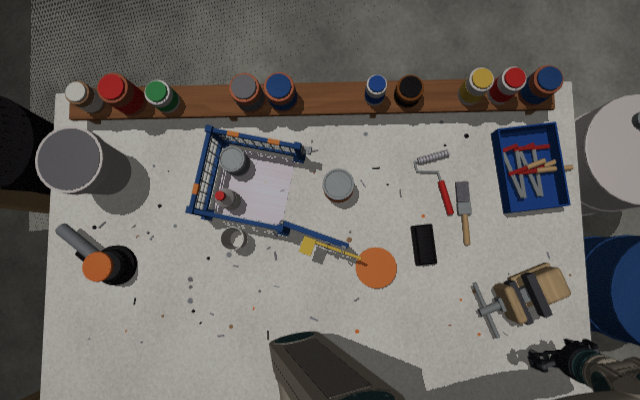

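View pics/side0.png

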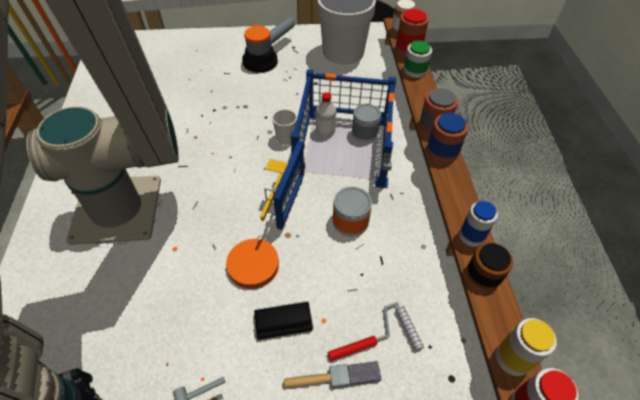

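```bash
python3 - <<'E'
import cv2
p=cv2.imread('pics/top0.png')[115:285,180:380]; cv2.imwrite('pics/c1.png',cv2.resize(p,None,fx=3.5,fy=3.5,interpolation=cv2.INTER_CUBIC))
p=cv2.imread('pics/side0.png')[60:240,240:410]; cv2.imwrite('pics/c2.png',cv2.resize(p,None,fx=3.3,fy=3.3,interpolation=cv2.INTER_CUBIC))
E
```

```text
(no output)
```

View pics/c1.png

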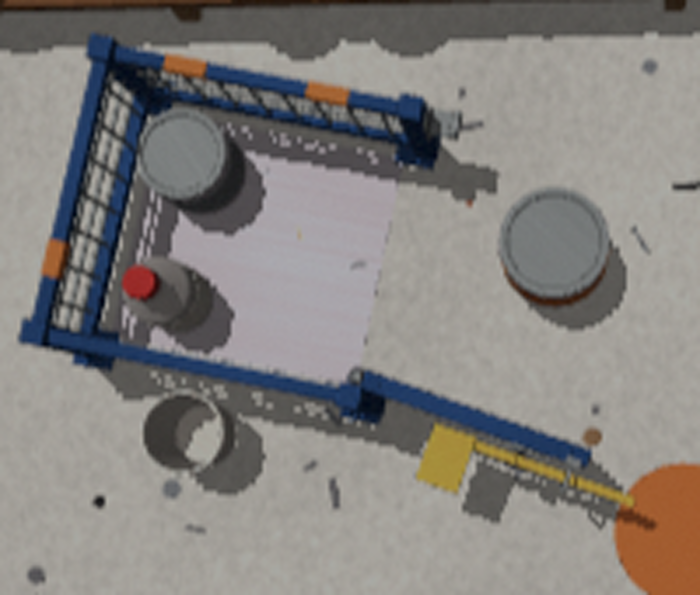

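View pics/c2.png

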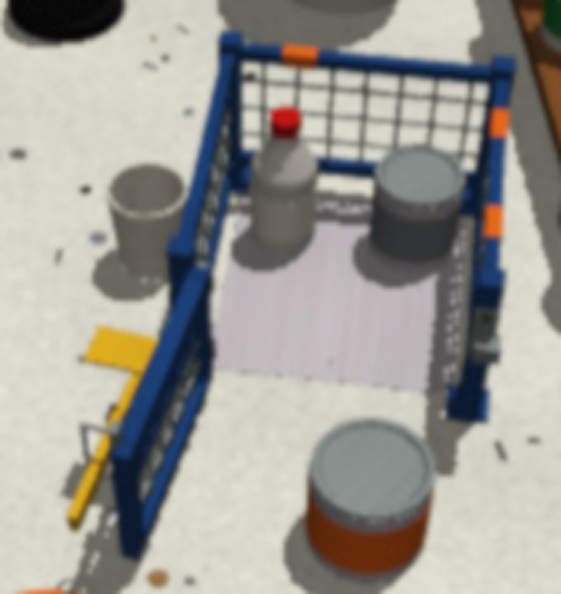

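```bash
cat >> h.py <<'E'
def c1(u,v,h): return onplane('top',180+u/3.5,115+v/3.5,h)
def c2(u,v,h): return onplane('side',240+u/3.3,60+v/3.3,h)
E
python3 - <<'E'
from h import *
for n,a in dict(latchpost=(411,104,.165),hingepost=(357,397,.165),backL=(102,48,.165),backH=(35,330,.165),tin=(553,243,.088),plate=(446,458,.133),gend=(588,457,.15),nose=(630,501,.122),grey=(182,155,.085),hard=(140,281,.14),cup=(188,432,.085)).items(): print(n,c1(*a).round(4))
for n,a in dict(latchpost=(485,285,.165),hingepost=(187,250,.165),backL=(503,68,.165),backH=(231,45,.165),tin=(372,467,.088),gend=(127,452,.15),plate=(120,350,.133),nose=(77,518,.122),grey=(419,176,.085)).items(): print('s',n,c2(*a).round(4))
print('discs',onplane('top',376,268,.025))
E
```

```text
latchpost [0.7168 0.0279 0.165 ]
hingepost [0.4804 0.0728 0.165 ]
backL [0.7689 0.2803 0.165 ]
backH [0.5386 0.3314 0.165 ]
tin [ 0.6124 -0.0848  0.088 ]
plate [0.4312 0.005  0.133 ]
gend [ 0.4301 -0.1099  0.15  ]
nose [ 0.3939 -0.1438  0.122 ]
grey [0.696  0.2349 0.085 ]
hard [0.5798 0.2544 0.14  ]
cup [0.4569 0.228  0.085 ]
s latchpost [0.7084 0.0195 0.165 ]
s hingepost [0.4865 0.0722 0.165 ]
s backL [0.7687 0.2743 0.165 ]
s backH [0.5378 0.3208 0.165 ]
s tin [ 0.6143 -0.0877  0.088 ]
s gend [ 0.4348 -0.1086  0.15  ]
s plate [0.4316 0.0023 0.133 ]
s nose [ 0.3974 -0.1425  0.122 ]
s grey [0.6972 0.232  0.085 ]
discs [ 0.36036257 -0.1966501   0.025     ]
```

Call:
apply_moves([
  [52.3, -29.2, 0, 0, 0, -62.2, 0.41],
  [52.3, -29.2, 0, 0, 0, -62.2, 0.41],
  [52.3, -29.2, 0, 0, 0, -62.2, 0.41],
  [52.3, -29.2, 0, 0, 0, -62.2, 0.41],
  [52.3, -29.2, 0, 0, 0, -62.2, 0.41],
  [52.3, -29.2, 0, 0, 0, -62.2, 0.41],
  [52.3, -29.2, 0, 0, 0, -62.2, 0.41],
  [52.3, -29.2, 0, 0, 0, -62.2, 0.41],
  [52.3, -29.2, 0, 0, 0, -62.2, 0.41],
  [52.3, -29.2, 0, 0, 0, -62.2, 0.41],
  [52.3, -29.2, 0, 0, 0, -62.2, 0.41],
  [52.3, -29.2, 0, 0, 0, -62.2, 0.41],
])

```text
clock: 1.3
position: [0.5941, -0.1784, 0.1944]
orientation: [-3.141, -0.0, 1.358]
ft_force: [-0.2, -1.5, -0.4]
opening: 0.711
grip_force: 0.0
```

```bash
cat >> h.py <<'E'
O=np.array([.600,.048]); PSI=1.358
XC=np.array([np.cos(PSI),np.sin(PSI)]); YC=np.array([-XC[1],XC[0]])
def w(cx,cy): return O+cx*XC+cy*YC
def crib(p): d=np.array(p[:2])-O; return np.array([d@XC,d@YC])
def rel(cx,cy,z,yaw,s=None):
    "row (cm,deg) to reach crib-frame point with world yaw, tool down, from current pose"
    s=s or sensors.state(); P=s['position']; y0=s['orientation'][2]
    d=np.append(w(cx,cy),z)-P; x=[np.cos(y0),np.sin(y0)]; y=[np.sin(y0),-np.cos(y0)]
    t=-np.degrees((yaw-y0+np.pi)%(2*np.pi)-np.pi)
    return np.round([d[:2]@x*100,d[:2]@y*100,-d[2]*100,0,0,t],2)
def st():
    s=sensors.state(); print(round(s['clock'],2),s['position'].round(4),'crib',crib(s['position']).round(4),s['orientation'].round(3),'F',s['ft_force'].round(2),'open',round(float(s['opening']),2),s['q'].round(2)); return s
E
python3 -c "
from h import *
st(); print(rel(-.225,-.041,.025,PSI))"
```

```text
1.3 [ 0.5941 -0.1784  0.1944] crib [-0.2226 -0.0421] [-3.141 -0.     1.358] F [-0.18 -1.49 -0.36] open 0.71 [-0.4   0.27 -0.04  1.27 -0.    1.39]
[-0.24 -0.11 16.94  0.    0.   -0.02]
```

Call:
apply_moves([
  [0, 0, 5, 0, 0, 0, 0.41],
  [0, 0, 10, 0, 0, 0, 0.41],
  [0, 0, 14, 0, 0, 0, 0.41],
  [0, 0, 16.8, 0, 0, 0, 0.41],
  [0, 0, 16.8, 0, 0, 0, 0.41],
  [1.5, 0, 16.8, 0, 0, 0, 0.41],
  [3, 0, 16.8, 0, 0, 0, 0.41],
  [4, 0, 16.8, 0, 0, 0, 0.41],
  [5, 0, 16.8, 0, 0, 0, 0.41],
  [6, 0, 16.8, 0, 0, 0, 0.41],
  [7, 0, 16.8, 0, 0, 0, 0.41],
  [8, 0, 16.8, 0, 0, 0, 0.41],
])

```text
clock: 2.5
position: [0.6115, -0.105, 0.0292]
orientation: [3.138, 0.007, 1.356]
ft_force: [-1.7, -7.3, 3.5]
opening: 0.705
grip_force: 4.5
```

```bash
python3 - <<'E'
from h import *
st(); snap('top','t1'); snap('side','s1')
a=cv2.imread('pics/t1.png')[115:285,180:380]; b=cv2.imread('pics/s1.png')[90:260,240:410]
cv2.imwrite('pics/v1.png',cv2.resize(np.hstack([a,b]),None,fx=2.1,fy=2.1,interpolation=cv2.INTER_CUBIC))
E
```

```text
2.5 [ 0.6115 -0.105   0.0292] crib [-0.1471 -0.0436] [3.138 0.007 1.356] F [-1.75 -7.26  3.48] open 0.71 [-0.27  0.39 -0.23  0.94 -0.01  1.51]
```

View pics/v1.png

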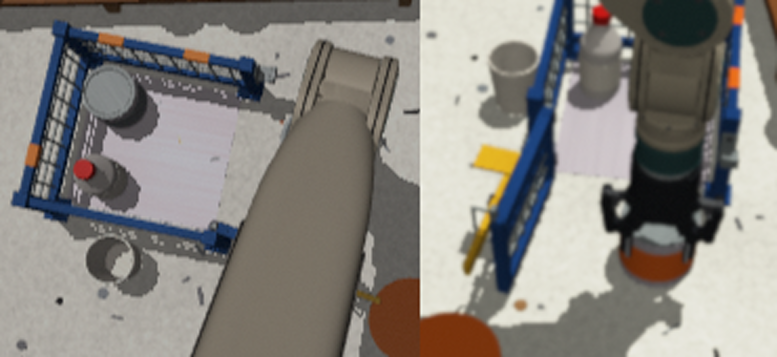

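Call:
apply_moves([
  [1, -0.3, 0, 0, 0, 0, 0.41],
  [2, -0.6, 0, 0, 0, 0, 0.41],
  [3, -0.9, 0, 0, 0, 0, 0.41],
  [4, -1.2, 0, 0, 0, 0, 0.41],
  [5, -1.5, 0, 0, 0, 0, 0.41],
  [6, -1.8, 0, 0, 0, 0, 0.41],
  [7, -2.1, 0, 0, 0, 0, 0.41],
  [8, -2.4, 0, 0, 0, 0, 0.41],
  [9, -2.6, 0, 0, 0, 0, 0.41],
  [10, -2.8, 0, 0, 0, 0, 0.41],
  [11, -2.8, 0, 0, 0, 0, 0.41],
  [12, -2.8, 0, 0, 0, 0, 0.41],
])

```text
clock: 3.8
position: [0.6091, 0.0182, 0.0286]
orientation: [3.138, 0.006, 1.356]
ft_force: [-2.3, -9.5, 6.0]
opening: 0.705
grip_force: 5.5
```

Call:
apply_moves([
  [1, 0, 0, 0, 0, 0, 0.41],
  [2, 0, 0, 0, 0, 0, 0.41],
  [3, 0, 0, 0, 0, 0, 0.41],
  [4, 0, 0, 0, 0, 0, 0.41],
  [5, 0, 0, 0, 0, 0, 0.41],
  [5.8, 0, 0, 0, 0, 0, 0.41],
  [6.4, 0, 0, 0, 0, 0, 0.41],
  [6.4, 0, 0, 0, 0, 0, 0.41],
])

```text
clock: 4.6
position: [0.6226, 0.0818, 0.0285]
orientation: [3.139, 0.004, 1.357]
ft_force: [-0.7, -6.8, 5.3]
opening: 0.706
grip_force: 4.3
```

```bash
python3 - <<'E'
from h import *
st(); snap('top','t2'); snap('side','s2')
a=cv2.imread('pics/t2.png')[115:285,180:380]; b=cv2.imread('pics/s2.png')[60:230,240:410]
cv2.imwrite('pics/v2.png',cv2.resize(np.hstack([a,b]),None,fx=2.1,fy=2.1,interpolation=cv2.INTER_CUBIC))
E
```

```text
4.6 [0.6226 0.0818 0.0285] crib [ 0.0378 -0.0149] [3.139 0.004 1.357] F [-0.66 -6.83  5.26] open 0.71 [ 0.03  0.41 -0.22  0.95 -0.    1.82]
```

View pics/v2.png

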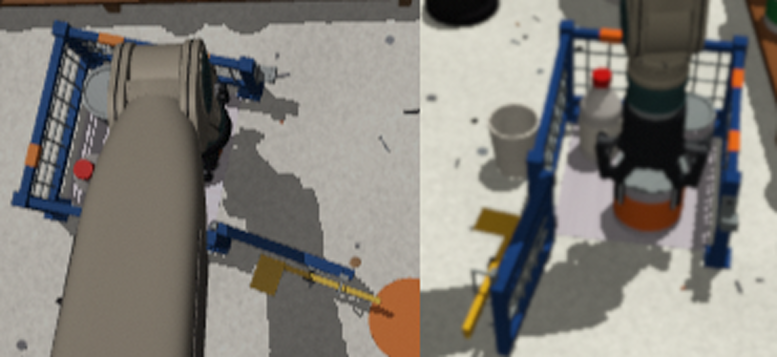

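Call:
apply_moves([
  [-2, 0, 0, 0, 0, 0, 0.41],
  [-5, 0, 0, 0, 0, 0, 0.41],
  [-9, 0, 0, 0, 0, 0, 0.41],
  [-13, 0, 0, 0, 0, 0, 0.41],
  [-14, 0, -4, 0, 0, 0, 0.41],
  [-14, 0, -9, 0, 0, 0, -1],
  [-14, 0, -14, 0, 0, 0, -1],
  [-14, 0, -18, 0, 0, 0, -1],
  [-14, 0, -20, 0, 0, 0, -1],
  [-14, 0, -20, 0, 0, 0, -1],
])

```text
clock: 5.7
position: [0.595, -0.053, 0.2319]
orientation: [3.133, -0.002, 1.358]
ft_force: [0.1, -0.5, 0.6]
opening: -0.0
grip_force: 0.0
```

```bash
python3 - <<'E'
from h import *
st()
a=1.706; u=np.array([-np.sin(a),-np.cos(a)]); n=np.array([-np.cos(a),np.sin(a)]); p=np.array([0,.105])+.09*u+.040*n
print(p, rel(*p,.20,PSI+np.pi/2-(a-np.pi/2)), rel(*p,.20,PSI+np.pi-a))
snap('top','t3'); snap('side','s3')
a=cv2.imread('pics/t3.png')[115:285,180:380]; b=cv2.imread('pics/s3.png')[60:230,240:410]
cv2.imwrite('pics/v3.png',cv2.resize(np.hstack([a,b]),None,fx=2.1,fy=2.1,interpolation=cv2.INTER_CUBIC))
E
```

```text
5.7 [ 0.595  -0.053   0.2319] crib [-0.0998 -0.0164] [ 3.133e+00 -2.000e-03  1.358e+00] F [ 0.1  -0.53  0.58] open -0.0 [-0.2   0.2  -0.04  1.32  0.    1.59]
[-0.08378697  0.15676625] [  1.6  -17.32   3.19   0.     0.   -82.26] [  1.6  -17.32   3.19   0.     0.   -82.26]
```

View pics/v3.png

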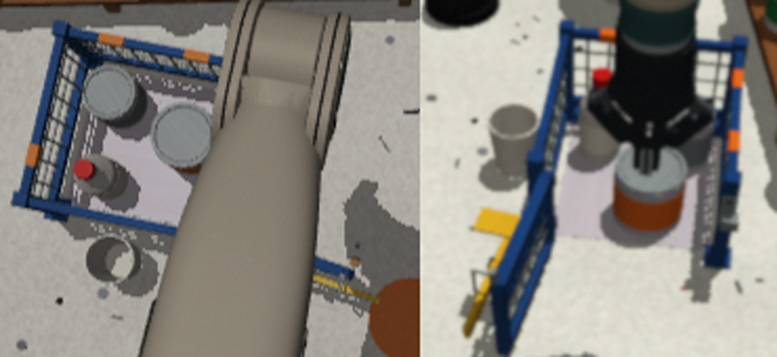

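Call:
apply_moves([
  [1.6, -17.3, 3.2, 0, 0, -82.3, -1],
  [1.6, -17.3, 3.2, 0, 0, -82.3, -1],
  [1.6, -17.3, 3.2, 0, 0, -82.3, -1],
  [1.6, -17.3, 3.2, 0, 0, -82.3, -1],
  [1.6, -17.3, 3.2, 0, 0, -82.3, -1],
  [1.6, -17.3, 3.2, 0, 0, -82.3, -1],
  [1.6, -17.3, 3.2, 0, 0, -82.3, -1],
  [1.6, -17.3, 3.2, 0, 0, -82.3, -1],
  [1.6, -17.3, 3.2, 0, 0, -82.3, -1],
  [1.6, -17.3, 3.2, 0, 0, -82.3, -1],
  [1.6, -17.3, 3.2, 0, 0, -82.3, -1],
  [1.6, -17.3, 3.2, 0, 0, -82.3, -1],
])

```text
clock: 7.0
position: [0.4251, -0.0006, 0.1933]
orientation: [-3.141, -0.003, 2.792]
ft_force: [0.2, -1.2, 0.1]
opening: 0.001
grip_force: 0.0
```

```bash
python3 - <<'E'
from h import *
st()
snap('top','t4'); snap('side','s4')
a=cv2.imread('pics/t4.png')[160:290,250:390]; b=cv2.imread('pics/s4.png')[110:240,240:380]
cv2.imwrite('pics/v4.png',cv2.resize(np.hstack([a,b]),None,fx=2.8,fy=2.8,interpolation=cv2.INTER_CUBIC))
E
```

```text
7.0 [ 0.4251 -0.0006  0.1933] crib [-0.0844  0.1607] [-3.141e+00 -3.000e-03  2.792e+00] F [ 0.15 -1.18  0.11] open 0.0 [-0.15 -0.08 -0.43  1.23  0.    0.2 ]
```

View pics/v4.png

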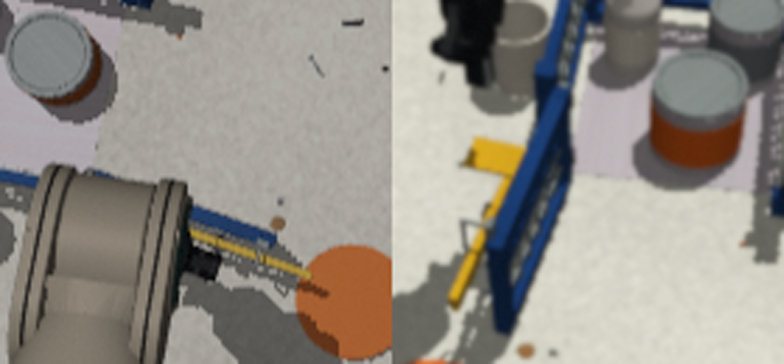

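```bash
cat >> h.py <<'E'
def arc(degs,L0,d0,L=9.0,d=1.9):
    for g in degs:
        t=np.radians(g); print([round(float(-d0-L*np.sin(t)+d*np.cos(t)),1),round(float(L0-L*np.cos(t)-d*np.sin(t)),1),-g])
E
python3 -c "
from h import *
print(pix('side',sensors.state()['position']), crib(onplane('top',267.9,179.6,.088)))
arc([0,6,12,18,24,30,36,42,48,52,56],9.12,4.38)"
```

```text
[272.21997262 149.91947991] [ 0.08214012 -0.01413619]
[-2.5, 0.1, 0]
[-3.4, -0.0, -6]
[-4.4, -0.1, -12]
[-5.4, -0.0, -18]
[-6.3, 0.1, -24]
[-7.2, 0.4, -30]
[-8.1, 0.7, -36]
[-9.0, 1.2, -42]
[-9.8, 1.7, -48]
[-10.3, 2.1, -52]
[-10.8, 2.5, -56]
```

Call:
apply_moves([
  [0, 0, 3, 0, 0, 0, -1],
  [0, 0, 5.5, 0, 0, 0, -1],
  [0, 0, 5.5, 0, 0, 0, -1],
  [-1, 0, 5.5, 0, 0, 0, -1],
  [-2, 0, 5.5, 0, 0, 0, -1],
  [-2, 0, 5.5, 0, 0, 0, -1],
])

```text
clock: 7.7
position: [0.4487, -0.0087, 0.1418]
orientation: [3.141, 0.005, 2.793]
ft_force: [-0.7, -0.3, 0.0]
opening: 0.001
grip_force: 0.0
```

```bash
python3 - <<'E'
from h import *
s=st(); d=np.load('pics/s4.npy'); p=cv2.imread('pics/s4.png')
for v in range(128,156,2): print(v,p[v,272],d[v,272].round(3),world('side',d,272,v,0).round(3))
snap('side','s5'); b=cv2.imread('pics/s5.png')[100:220,240:400]
cv2.imwrite('pics/v5.png',cv2.resize(b,None,fx=5,fy=5,interpolation=cv2.INTER_CUBIC))
E
```

```text
7.7 [ 0.4487 -0.0087  0.1418] crib [-0.0873  0.1359] [3.141 0.005 2.793] F [-0.66 -0.32  0.03] open 0.0 [-0.16 -0.   -0.47  1.1  -0.    0.18]
128 [11 10 10] 0.992 [ 0.431 -0.016  0.279]
130 [19 19 19] 0.988 [ 0.431 -0.023  0.279]
132 [34 35 33] 1.011 [ 0.43  -0.009  0.26 ]
134 [32 32 31] 1.014 [ 0.429 -0.011  0.256]
136 [29 28 27] 1.015 [ 0.429 -0.013  0.252]
138 [26 24 23] 1.018 [ 0.429 -0.015  0.248]
140 [35 37 36] 1.024 [ 0.428 -0.014  0.24 ]
142 [88 94 94] 1.358 [ 0.415  0.221 -0.002]
144 [ 93 101 102] 1.35 [ 0.415  0.211 -0.   ]
146 [ 93 100 101] 1.343 [0.415 0.201 0.002]
148 [ 99 107 107] 1.341 [ 0.415  0.195 -0.   ]
150 [166 178 179] 1.335 [0.415 0.186 0.   ]
152 [199 211 212] 1.333 [ 0.415  0.18  -0.002]
154 [195 208 210] 1.323 [0.415 0.169 0.002]
```

View pics/v5.png

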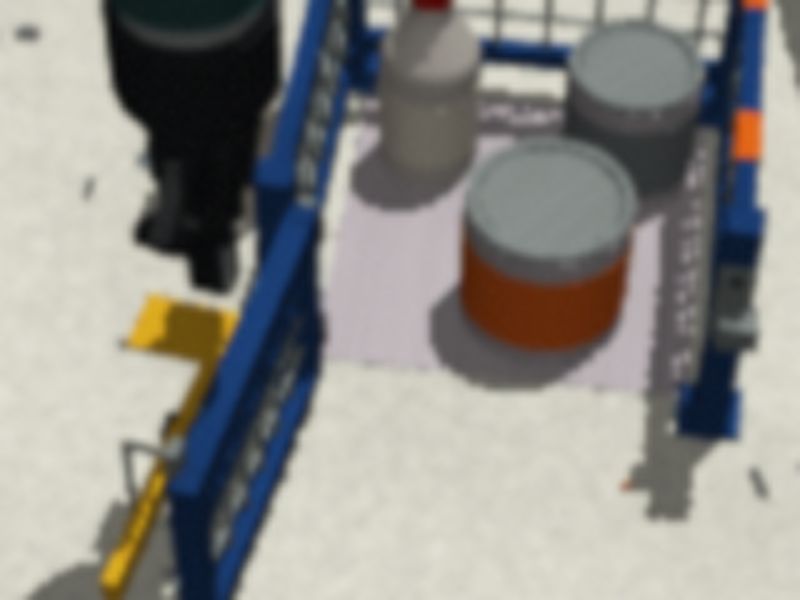

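```bash
python3 - <<'E'
from h import *
print(pix('side',[.595,-.053,.232]),pix('side',[.4487,-.0087,.1418]))
i=vision.camera_info('side');K=i['mtx'];T=np.linalg.inv(i['camera_from_world'])
for tag,box in(('s3',(90,160,320,380)),('s5',(100,165,260,300))):
    d=np.load(f'pics/{tag}.npy');p=cv2.imread(f'pics/{tag}.png')
    v,u=np.mgrid[box[0]:box[1],box[2]:box[3]];z=d[v,u]
    c=np.stack([(u-K[0,2])/K[0,0]*z,(v-K[1,2])/K[1,1]*z,z],-1)@T[:3,:3].T+T[:3,3]
    m=(p[v,u].max(-1)<60)&(z>0)&(c[...,2]>.12)
    q=c[m];uv=np.stack([u[m],v[m]],1);o=np.argsort(q[:,2])[:25:2]
    for k in o: print(tag,uv[k],q[k].round(3))
E
```

```text
[346.82652209 151.11999331] [283.23125337 166.62338902]
s3 [329 100] [0.586 0.245 0.13 ]
s3 [346 141] [ 0.59  -0.061  0.273]
s3 [344 139] [ 0.586 -0.057  0.274]
s3 [342 139] [ 0.581 -0.057  0.275]
s3 [351 140] [ 0.6   -0.063  0.276]
s3 [346 140] [ 0.589 -0.063  0.277]
s3 [351 139] [ 0.6   -0.061  0.278]
s3 [352 139] [ 0.602 -0.061  0.278]
s3 [347 140] [ 0.591 -0.064  0.278]
s3 [350 140] [ 0.598 -0.065  0.279]
s3 [344 138] [ 0.585 -0.058  0.279]
s3 [348 139] [ 0.594 -0.062  0.28 ]
s3 [342 136] [ 0.581 -0.054  0.281]
s5 [292 147] [0.473 0.073 0.125]
s5 [292 146] [0.473 0.071 0.13 ]
s5 [292 145] [0.474 0.074 0.131]
s5 [294 145] [0.479 0.07  0.135]
s5 [294 144] [0.479 0.073 0.135]
s5 [294 143] [0.479 0.075 0.137]
s5 [291 143] [0.471 0.074 0.138]
s5 [295 164] [0.478 0.    0.139]
s5 [292 143] [0.474 0.073 0.14 ]
s5 [296 161] [0.481 0.009 0.14 ]
s5 [297 159] [0.484 0.015 0.141]
s5 [293 143] [0.476 0.071 0.142]
s5 [297 158] [0.484 0.016 0.143]
```

```bash
python3 - <<'E'
from h import *
d=np.load('pics/s5.npy')
f=lambda x,y:(240+x//5,100+y//5)
for n,a in dict(tintop=(550,200),plate=(160,315),plate2=(195,320),tip=(212,280),tip2=(212,265),tipL=(160,235),rail=(270,310),bottle=(430,3)).items(): print(n,world('side',d,*f(*a)).round(3))
E
```

```text
tintop [0.634 0.126 0.086]
plate [0.421 0.012 0.134]
plate2 [0.438 0.008 0.133]
tip [ 0.448 -0.02   0.192]
tip2 [ 0.449 -0.023  0.205]
tipL [ 0.429 -0.063  0.268]
rail [ 0.476 -0.002  0.149]
bottle [0.578 0.246 0.13 ]
```

Call:
apply_moves([
  [0.6, 0, 0, 0, 0, 0, -1],
  [0.6, 0, 1, 0, 0, 0, -1],
  [0.6, 0, 2, 0, 0, 0, -1],
  [0.6, 0, 2, 0, 0, 0, -1],
  [0.6, 0, 2, 0, 0, 0, -1],
])

```text
clock: 8.25
position: [0.4387, -0.0056, 0.1191]
orientation: [-3.141, -0.002, 2.794]
ft_force: [0.4, -0.3, -0.6]
opening: 0.003
grip_force: 0.0
```

```bash
cat >> h.py <<'E'
def yel(d):
    p,dd=vision.capture('side'); hsv=cv2.cvtColor(p,cv2.COLOR_RGB2HSV); m=cv2.inRange(hsv,(20,120,60),(35,255,255))[100:260,230:410]
    K=vision.camera_info('side'); T=np.linalg.inv(K['camera_from_world']); M=K['mtx']
    v,u=np.nonzero(m); v+=100;u+=230; z=dd[v,u]; P=np.stack([(u-M[0,2])/M[0,0]*z,(v-M[1,2])/M[1,1]*z,z],1)@T[:3,:3].T+T[:3,3]
    P=P[z>0]; h=w(0,.105); return p,dd,P[P[:,2]>.09]
E
python3 - <<'E'
from h import *
st(); p,d,P=yel(0); cv2.imwrite('pics/s6.png',p[:,:,::-1])
h=w(0,.105); r=np.hypot(*(P[:,:2]-h).T)
for a,b in((.06,.08),(.08,.1),(.1,.12),(.15,.18),(.18,.21),(.21,.25)):
    m=(r>a)&(r<b); print(a,m.sum(),np.median(P[m],0).round(3) if m.any() else '')
E
```

```text
8.25 [ 0.4387 -0.0056  0.1191] crib [-0.0864  0.1463] [-3.141e+00 -2.000e-03  2.794e+00] F [ 0.37 -0.26 -0.65] open 0.0 [-0.16  0.   -0.51  1.06 -0.    0.19]
0.06 13 [0.453 0.009 0.133]
0.08 94 [0.434 0.003 0.133]
0.1 80 [ 0.424 -0.006  0.133]
0.15 14 [ 0.418 -0.086  0.131]
0.18 55 [ 0.411 -0.104  0.131]
0.21 66 [ 0.399 -0.135  0.129]
```

Call:
apply_moves([
  [0, 0, 1, 0, 0, 0, -1],
  [0, 0, 1.9, 0, 0, 0, -1],
  [0, 0, 1.9, 0, 0, 0, -1],
  [-1, 0.1, 1.9, 0, 0, 0, -1],
  [-1.5, 0.1, 1.9, 0, 0, -3, -1],
  [-2.0, 0, 1.9, 0, 0, -6, -1],
  [-3.0, -0.1, 1.9, 0, 0, -12, -1],
  [-3.9, 0, 1.9, 0, 0, -18, -1],
  [-4.5, 0.1, 1.9, 0, 0, -22, -1],
  [-4.9, 0.1, 1.9, 0, 0, -24, -1],
  [-4.9, 0.1, 1.9, 0, 0, -24, -1],
])

```text
clock: 9.4
position: [0.4877, -0.022, 0.1013]
orientation: [-3.141, 0.002, -3.071]
ft_force: [0.5, 0.3, -0.7]
opening: 0.002
grip_force: 0.0
```

```bash
cat >> h.py <<'E'
def gate():
    s=st(); p,d,P=yel(0); cv2.imwrite(f"pics/g{s['clock']:.1f}.png",p[:,:,::-1])
    h=w(0,.105); r=np.hypot(*(P[:,:2]-h).T)
    m=(r>.18)&(r<.25); bar=P[m]; b=np.median(bar,0); c=crib(b)-[0,.105]
    # bar mid-plane 20 mm out: angle of radius vector minus offset
    R=np.hypot(*c); a=np.arctan2(-c[0],-c[1])-np.arcsin(.02/R)  # sign checked at start (1.706)
    pl=P[(r>.06)&(r<.12)]
    print('gate a',a.round(3),'bar n',len(bar),b.round(3),'nose',np.median(P[(r>.225)&(r<.26)],0).round(3),'plate',len(pl),pl[:,2].mean().round(3) if len(pl) else '')
    u=np.array([-np.sin(a),-np.cos(a)]); n=np.array([-np.cos(a),np.sin(a)]); t=crib(s['position'])-[0,.105]
    print('tool L',(t@u).round(4),'d',(t@n).round(4),'yaw err',np.degrees(s['orientation'][2]-(PSI+np.pi-a)).round(1))
    return a
E
python3 -c "
from h import *
gate()"
```

```text
9.4 [ 0.4877 -0.022   0.1013] crib [-0.0921  0.095 ] [-3.141e+00  2.000e-03 -3.071e+00] F [ 0.49  0.34 -0.74] open 0.0 [-0.18  0.11 -0.44  1.02 -0.   -0.25]
gate a 1.184 bar n 113 [ 0.514 -0.141  0.13 ] nose [ 0.517 -0.165  0.13 ] plate 178 0.132
tool L 0.0891 d 0.0255 yaw err -365.9
```

```bash
python3 -c "
from h import *
arc([6,12,18,24,30,36,42,46,50,53],9.12,1.62,9.0,1.8)"
```

```text
[-0.8, -0.0, -6]
[-1.7, -0.1, -12]
[-2.7, 0.0, -18]
[-3.6, 0.2, -24]
[-4.6, 0.4, -30]
[-5.5, 0.8, -36]
[-6.3, 1.2, -42]
[-6.8, 1.6, -46]
[-7.4, 2.0, -50]
[-7.7, 2.3, -53]
```

Call:
apply_moves([
  [-0.8, 0, 0, 0, 0, -6, -1],
  [-1.7, -0.1, 0, 0, 0, -12, -1],
  [-2.7, 0, 0, 0, 0, -18, -1],
  [-3.6, 0.2, 0, 0, 0, -24, -1],
  [-4.6, 0.4, 0, 0, 0, -30, -1],
  [-5.5, 0.8, 0, 0, 0, -36, -1],
  [-5.9, 1.0, 0, 0, 0, -39, -1],
  [-6.3, 1.2, 0, 0, 0, -42, -1],
  [-6.6, 1.4, 0, 0, 0, -44, -1],
  [-6.6, 1.4, 0, 0, 0, -44, -1],
  [-6.6, 1.4, 0, 0, 0, -44, -1],
])

```text
clock: 10.55
position: [0.5507, -0.0028, 0.1009]
orientation: [3.142, -0.0, -2.304]
ft_force: [-0.0, -0.7, 0.0]
opening: -0.002
grip_force: 0.0
```

```bash
python3 -c "
from h import *
a=gate(); print('tool a',PSI+np.pi-sensors.state()['orientation'][2])"
```

```text
10.55 [ 0.5507 -0.0028  0.1009] crib [-0.0601  0.0374] [ 3.142 -0.    -2.304] F [-0.05 -0.69  0.04] open -0.0 [-0.12  0.21 -0.31  1.04 -0.   -0.96]
gate a 0.451 bar n 168 [ 0.65  -0.075  0.128] nose [ 0.669 -0.09   0.128] plate 198 0.132
tool L 0.087 d 0.0247 yaw err -364.0
tool a 6.803078383273227
```

Call:
apply_moves([
  [0, 0, 0.6, 0, 0, -4, -1],
  [0, 0, 1.2, 0, 0, -4, -1],
  [0, 0, 1.7, 0, 0, -4, -1],
  [0, 0, 2.1, 0, 0, -4, -1],
  [0, 0, 2.1, 0, 0, -4, -1],
  [0, 0, 2.1, 0, 0, -4, -1],
])

```text
clock: 11.2
position: [0.5508, -0.0029, 0.0798]
orientation: [3.141, -0.0, -2.233]
ft_force: [-0.3, 1.3, 0.2]
opening: 0.001
grip_force: 0.5
```

```bash
python3 -c "
from h import *
a=gate(); print('tool a',PSI-np.pi-sensors.state()['orientation'][2])"
```

```text
11.2 [ 0.5508 -0.0029  0.0798] crib [-0.0601  0.0374] [ 3.141 -0.    -2.233] F [-0.3   1.26  0.18] open 0.0 [-0.12  0.23 -0.34  1.    0.   -1.03]
gate a 0.456 bar n 158 [ 0.65  -0.076  0.152] nose [ 0.667 -0.088  0.158] plate 157 0.114
tool L 0.0872 d 0.0242 yaw err -359.6
tool a 0.4495936819165296
```

```bash
python3 -c "
from h import *
arc([0,4,8,12,16,20,23,26],8.72,2.42,8.8,1.85)"
```

```text
[-0.6, -0.1, 0]
[-1.2, -0.2, -4]
[-1.8, -0.3, -8]
[-2.4, -0.3, -12]
[-3.1, -0.2, -16]
[-3.7, -0.2, -20]
[-4.2, -0.1, -23]
[-4.6, -0.0, -26]
```

Call:
apply_moves([
  [-0.6, -0.1, -0.2, 0, 0, 0, -1],
  [-0.9, -0.2, -0.2, 0, 0, -2, -1],
  [-1.2, -0.2, -0.2, 0, 0, -4, -1],
  [-1.5, -0.2, -0.2, 0, 0, -6, -1],
  [-1.8, -0.3, -0.2, 0, 0, -8, -1],
  [-2.1, -0.3, -0.2, 0, 0, -10, -1],
  [-2.4, -0.3, -0.2, 0, 0, -12, -1],
  [-2.8, -0.3, -0.2, 0, 0, -14, -1],
  [-3.1, -0.2, -0.2, 0, 0, -16, -1],
  [-3.1, -0.2, -0.2, 0, 0, -16, -1],
])

```text
clock: 12.25
position: [0.572, 0.021, 0.0821]
orientation: [-3.141, 0.001, -1.952]
ft_force: [0.6, -0.5, 1.2]
opening: -0.001
grip_force: 0.4
```

```bash
python3 -c "
from h import *
a=gate(); print('tool a',PSI-np.pi-sensors.state()['orientation'][2])"
```

```text
12.25 [0.572  0.021  0.0821] crib [-0.0323  0.0216] [-3.141e+00  1.000e-03 -1.952e+00] F [ 0.56 -0.5   1.24] open -0.0 [-0.08  0.27 -0.29  1.01  0.   -1.27]
gate a 0.159 bar n 162 [ 0.686 -0.025  0.148] nose [ 0.705 -0.034  0.154] plate 177 0.117
tool L 0.0874 d 0.0188 yaw err -360.6
tool a 0.16959088962133562
```

Call:
apply_moves([
  [-0.3, 0, 0, 0, 0, -2, -1],
  [-0.6, 0, 0, 0, 0, -4, -1],
  [-0.9, 0, 0, 0, 0, -6, -1],
  [-1.2, -0.1, 0, 0, 0, -8, -1],
  [-1.5, -0.1, 0, 0, 0, -9.5, -1],
  [-1.7, -0.1, 0, 0, 0, -9.5, -1],
  [-1.7, -0.1, 0, 0, 0, -9.5, -1],
])

```text
clock: 13.0
position: [0.5789, 0.0363, 0.0819]
orientation: [-3.141, 0.001, -1.787]
ft_force: [-0.5, 0.6, 0.6]
opening: 0.0
grip_force: 0.4
```

```bash
python3 -c "
from h import *
a=gate(); print('tool a',PSI-np.pi-sensors.state()['orientation'][2])"
```

```text
13.0 [0.5789 0.0363 0.0819] crib [-0.0159  0.0182] [-3.141e+00  1.000e-03 -1.787e+00] F [-0.5   0.63  0.6 ] open 0.0 [-0.05  0.28 -0.27  1.02  0.   -1.4 ]
gate a 0.005 bar n 163 [0.698 0.005 0.146] nose [0.718 0.001 0.152] plate 195 0.117
tool L 0.0869 d 0.0155 yaw err -359.9
tool a 0.003859148923881728
```

Call:
apply_moves([
  [-0.2, 0, 0, 0, 0, 0, -1],
  [-0.4, 0, 0, 0, 0, 0, -1],
  [-0.4, 0, 0, 0, 0, 0, -1],
])

```text
clock: 13.35
position: [0.5796, 0.0395, 0.082]
orientation: [-3.141, -0.001, -1.788]
ft_force: [-0.4, -1.2, 1.8]
opening: 0.001
grip_force: 0.8
```

```bash
python3 -c "
from h import *
a=gate()"
```

```text
13.35 [0.5796 0.0395 0.082 ] crib [-0.0126  0.0181] [-3.141e+00 -1.000e-03 -1.788e+00] F [-0.37 -1.19  1.83] open 0.0 [-0.04  0.28 -0.27  1.02 -0.   -1.4 ]
gate a -0.023 bar n 165 [0.701 0.011 0.146] nose [0.72  0.005 0.152] plate 193 0.117
tool L 0.0866 d 0.0146 yaw err -361.6
```

Gate still moving in slightly; push until the stop shows in the force.

Call:
apply_moves([
  [-0.2, 0, 0, 0, 0, 0, -1],
  [-0.4, 0, 0, 0, 0, 0, -1],
  [-0.4, 0, 0, 0, 0, 0, -1],
])

```text
clock: 13.7
position: [0.5795, 0.0391, 0.082]
orientation: [-3.141, -0.01, -1.79]
ft_force: [-3.0, -11.8, 3.7]
opening: 0.002
grip_force: 7.0
```

```bash
python3 -c "
from h import *
a=gate()"
```

```text
13.7 [0.5795 0.0391 0.082 ] crib [-0.0131  0.0182] [-3.141 -0.01  -1.79 ] F [ -2.98 -11.76   3.72] open 0.0 [-0.04  0.28 -0.27  1.02 -0.01 -1.39]
gate a -0.02 bar n 166 [0.7   0.01  0.146] nose [0.72  0.005 0.152] plate 196 0.117
tool L 0.0866 d 0.0148 yaw err -361.5
```

Call:
apply_moves([
  [0.3, 0, 0, 0, 0, 0, -1],
  [0.3, 0, -0.6, 0, 0, 0, -1],
  [0.3, 0, -1.2, 0, 0, 0, -1],
  [0.3, 0, -1.8, 0, 0, 0, -1],
  [0.3, 0, -2.6, 0, 0, 0, -1],
  [0.6, 0, -4, 0, 0, 0, -1],
  [1.5, 0, -8, 0, 0, 0, -1],
  [2, 0, -12, 0, 0, 0, -1],
  [2, 0, -14, 0, 0, 0, -1],
  [2, 0, -14, 0, 0, 0, -1],
])

```text
clock: 14.75
position: [0.5798, 0.0247, 0.228]
orientation: [-3.131, 0.004, -1.787]
ft_force: [0.2, -0.0, -0.4]
opening: 0.008
grip_force: 0.0
```

```bash
python3 - <<'E'
from h import *
gate(); p,d=snap('side','s9')
b=cv2.imread('pics/s9.png')[60:220,260:420]; cv2.imwrite('pics/v9.png',cv2.resize(b,None,fx=3.7,fy=3.7,interpolation=cv2.INTER_CUBIC))
E
```

```text
14.75 [0.5798 0.0247 0.228 ] crib [-0.027   0.0148] [-3.131  0.004 -1.787] F [ 0.16 -0.01 -0.45] open 0.01 [-0.07  0.17 -0.09  1.3   0.   -1.42]
gate a -0.02 bar n 161 [0.7   0.01  0.127] nose [0.722 0.006 0.127] plate 230 0.133
tool L 0.0896 d 0.0288 yaw err -361.3
```

View pics/v9.png

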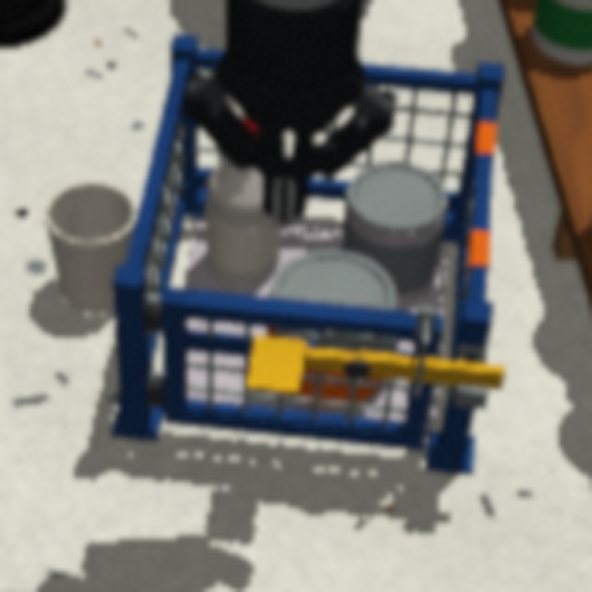

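The picture shows the gate shut at crop rows 300-440, with the yellow bar level across the latch post near (500,375). The orange tin stands behind the gate near (340,330), and the gripper is clear.

```bash
python3 -c "
from h import *
print(env.finish_job())"
```

```text
the job is handed in; nothing more can be done
None
```

I've handed the job in. In the last picture the orange tin stands upright in the crib, the gate is shut with the latch bar level in its catch, and the arm is clear; the hand-in returned no verdict.

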